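Press the tackle jars' caps home in order

ROBOT

A 7-joint arm with a two-finger parallel gripper is mounted at the origin on the work surface. World frame = base frame: x ahead of the robot, y to its left, z up, the work surface at z = 0. Lengths are in m, angles in rad, forces in N, time in s.
With the tool pointing down it reaches from about 0.425 to 0.875 m from the base axis. Payload 8.4 kg.
Tool frame: the origin (TCP) lies on the mounting face of the last link; the fingertips stand 173 mm ahead of it and the grasp point (between the pads) lies 155 mm ahead of it; z points along the fingers, y is the line along which they close (so a half turn about z gives the same grasp; the last joint's range is limited). The gripper opens to 85 mm and grips with 20 to 120 N. Pads are 22 mm wide; open, the fingers measure 114 mm over their backs; the gripper's body (76 mm by 85 mm) begins 54 mm behind the grasp point. The pads swing forward as they close: fully open they stand 13 mm farther back than shut.
Start: joints at [-1.25, 0.333, 0.04, 1.465, -0.013, 1.343, -0.059], TCP at [0.265, 0.594, 0.405] pointing down, gripper open.
Joint ranges: [-2.58, 2.58], [-0.38, 2.09], [-1.3, 1.39], [0.25, 2.4], [-1.5, 4.64], [0.08, 2.09], [-2.65, 2.65]. Speed limits (rad/s): [2.22, 2.22, 2.79, 2.79, 3.14, 3.14, 3.14].

INTERFACE

Orientations are given as a unit quaternion [x, y, z, w].
In Python, from cell import get_state, read_camera, sign_off gives the robot as it stands.
- The arm moves only by the tool apply_moves, never from a script. Its argument "series" is one flat list of numbers, 7 for each row, row after row: the shift along the world's x, y, z in mm, then the turn, a rotation vector about the world's x, y, z in degrees, then the closure, from 0 (fully open) to 1 (shut). In form: [tx, ty, tz, rx, ry, rz, hand, tx, ty, tz, rx, ry, rz, hand, ...]. A call has 1 to 5 rows; each row is the pose to reach, as a shift and turn from the pose commanded when the call began; what a row does not reach only later rows make up. A row lasts 1/8 s, in which the tool goes at most 62.5 mm and 10.7 degrees, less where a joint would pass 70% of its speed; a pose out of reach is approached as far as the arm can. A call with a gripper value outside its range is refused whole. The fingers move at their own pace and stop on an object; "newtons" is the grip in N (left out, the last holds). Time passes only in rows, so rows that repeat a pose let the fingers close. It gives the time, the measured TCP pose, the force, the opening and the grip force at its end, in the units of the state.
- get_state(): the state, without advancing time (a new reading comes with each control period).
- read_camera(name): name is "scene" or "side" or "wrist"; returns a dict with "frame" (420x560x3 uint8, red, green, blue), "fov_y" (degrees; the focal length in pixels is half the picture's height over the tangent of half this angle, whatever the lens; pixels are square), "cx", "cy" (the principal point, pixels), "R" (3x3) and "t" (3): a world point X has camera coordinates R X + t. Camera axes: x right, y down, z forward; pixel columns grow to the right and rows downward; lengths in m; the calibration is good to about 2 mm. A picture is of the moment at which its call begins. There is no depth.
- sign_off(): hands the job in; it is judged then, once.
The state is a dict: "time": time; "qpos": joint angles; "dq": joint speeds; "joint_efforts": joint torques, N m; "eef_pos": TCP position; "ee_rot": TCP orientation; "contact_force": force on the tool from outside, world axes, zero at the start; "ft_torque": the same for the moment, N m; "gripper_width": finger opening in m; "grip_force": force on a finger pad.
Only numpy, scipy, OpenCV 4.12 (cv2) and the standard library are available. Lean on these libraries where they do the work, as an engineer would, in place of code of your own. Each camera call takes 0.05 s, during which the arm holds its last target. There are 200 camera calls.

TASK

The bead jars are about to be packed in the tackle-box, but their caps sit loose: with the fingertips, lightly press the red cap fully home, then the yellow, then the blue. The empty jar with the white cap stays loose and untouched. Do not lift, slide or tip any jar, and leave everything else where it lies.

Things in the scene. Friction and masses are not known exactly. Their poses are not given: they have to be found in the camera images.
- jar_red: loose clear glass baby food jar holding brass beads, with a red cap: glass 56 mm diameter, 72 mm tall, about 0.2 kg; origin at the centre of its underside, z up its axis. It stands on the cutting mat (3 mm thick).
- cap_red_top (a point): centre of the top of the red press-on cap: a rigid ribbed rim, 58 mm diameter and 9 mm deep, with a soft pad, 46 mm diameter and 6 mm high, in the middle. Fully home this point lies 77 mm above the jar's underside; loose, up to 85 mm. The pad gives up to 5 mm, about 0.4 mm per newton (this point and the joint ignore that), and springs back.
- cap_red (a joint): how far the red cap is pushed down its jar (m): 0 = loose, 8 mm proud; 0.008 = fully home on the glass shoulder, a hard stop. It starts between 0 and 0.0012, slides down under a steady push of about 4 N, and stays where it is left.
- jar_yellow: loose clear glass baby food jar holding orange beads, with a yellow cap: glass 56 mm diameter, 72 mm tall, about 0.2 kg; origin at the centre of its underside, z up its axis. It stands on the cutting mat (3 mm thick).
- cap_yellow_top (a point): centre of the top of the yellow press-on cap: a rigid ribbed rim, 58 mm diameter and 9 mm deep, with a soft pad, 46 mm diameter and 6 mm high, in the middle. Fully home this point lies 77 mm above the jar's underside; loose, up to 85 mm. The pad gives up to 5 mm, about 0.4 mm per newton (this point and the joint ignore that), and springs back.
- cap_yellow (a joint): how far the yellow cap is pushed down its jar (m): 0 = loose, 8 mm proud; 0.008 = fully home on the glass shoulder, a hard stop. It starts between 0 and 0.0012, slides down under a steady push of about 4 N, and stays where it is left.
- jar_blue: loose clear glass baby food jar holding steel beads, with a blue cap: glass 56 mm diameter, 72 mm tall, about 0.2 kg; origin at the centre of its underside, z up its axis. It stands on the cutting mat (3 mm thick).
- cap_blue_top (a point): centre of the top of the blue press-on cap: a rigid ribbed rim, 58 mm diameter and 9 mm deep, with a soft pad, 46 mm diameter and 6 mm high, in the middle. Fully home this point lies 77 mm above the jar's underside; loose, up to 85 mm. The pad gives up to 5 mm, about 0.4 mm per newton (this point and the joint ignore that), and springs back.
- cap_blue (a joint): how far the blue cap is pushed down its jar (m): 0 = loose, 8 mm proud; 0.008 = fully home on the glass shoulder, a hard stop. It starts between 0 and 0.0012, slides down under a steady push of about 4 N, and stays where it is left.
- jar_white: loose clear glass baby food jar holding nothing (the empty jar), with a white cap: glass 56 mm diameter, 72 mm tall, about 0.2 kg; origin at the centre of its underside, z up its axis. It stands on the cutting mat (3 mm thick).
- cap_white_top (a point): centre of the top of the white press-on cap: a rigid ribbed rim, 58 mm diameter and 9 mm deep, with a soft pad, 46 mm diameter and 6 mm high, in the middle. Fully home this point lies 77 mm above the jar's underside; loose, up to 85 mm. The pad gives up to 5 mm, about 0.4 mm per newton (this point and the joint ignore that), and springs back.
- cap_white (a joint): how far the white cap is pushed down its jar (m): 0 = loose, 8 mm proud; 0.008 = fully home on the glass shoulder, a hard stop. It starts between 0 and 0.0012, slides down under a steady push of about 4 N, and stays where it is left.
- pliers: chrome pliers lying flat along their own x, 155 mm long, 55 mm wide, 13 mm high; origin under the middle. Loose; to be left where it is.
- pin_vice: slim steel and brass pin vice lying along its own x, 120 mm long, 16 mm thick at its end cap; origin under its middle. Loose; to be left where it is.
- silicone_tile: grey ribbed silicone tile 100 x 100 x 6 mm; origin at the centre of its underside. Loose; to be left where it is.
- line_spool: black spool of line lying flat, 68 mm diameter, 26 mm high; origin at the centre of its underside. Loose; to be left where it is.
- hook_tin: flat hook tin with a blue lid, 60 x 90 x 18 mm; origin at the centre of its underside. Loose; to be left where it is.
- mat: green cutting mat, 400 (x) x 600 (y) x 3 mm, fixed; origin at the centre of its underside on the bench
- tackle_box: open green tackle-box, 200 x 360 mm, 130 mm high, trays up to 210 mm and raised lid to about 330 mm, at the left of the mat, fixed; origin at the centre of its underside
Mind the look-alikes: they are no part of the job. There is more than one size of the jar_yellow; the one meant has the size given above. Leave any turquoise look-alike of the jar_red alone.

How it is judged:
On the way, in this order (a step that is already met when the one before it is completed fails the run):
1. the red cap is pressed home, yellow and blue still loose (value of joint cap_red above 0.0055 m and value of joint each of cap_yellow, cap_blue below 0.0035 m), for 0.1 s.
2. the yellow cap is pressed home, blue still loose (value of joint each of cap_red, cap_yellow above 0.0055 m and value of joint cap_blue below 0.0035 m), for 0.1 s.
3. the blue cap is pressed home (value of joint each of cap_red, cap_yellow, cap_blue above 0.0055 m), for 0.1 s.
At the end, for the whole second after the job is handed in: The red, yellow and blue caps are each within 2.5 mm of fully home, the white cap is pushed in less than 3 mm, and all four jars stand upright (within 0.08 rad), at rest and within 15 mm of where they began (all of step 3 and value of joint cap_white below 0.003 m and angle between each of jar_red, jar_yellow, jar_blue, jar_white's own z axis and vertical below 0.08 rad and distance of each of jar_red, jar_yellow, jar_blue, jar_white from where it was at the start of the episode below 0.015 m and linear speed of each of jar_red, jar_yellow, jar_blue, jar_white below 0.02 m/s); the robot touches nothing.
It fails at once if a cap is pushed in more than 3.5 mm before its turn (yellow before red is home, blue before yellow is home) ((value of joint cap_yellow above 0.0035 m and value of joint cap_red below 0.0055 m) or (value of joint cap_blue above 0.0035 m and value of joint cap_yellow below 0.0055 m)).
It fails at once if the white-capped jar is touched with more than 1 N, or another jar with anything but the fingers (contact force between any of the fingers, the arm and jar_white above 1 N or contact force between the arm and jar_red above 1 N or contact force between the arm and jar_yellow above 1 N or contact force between the arm and jar_blue above 1 N).
It fails at once if a jar is pushed with more than 20 N (contact force between the fingers and jar_red above 20 N or contact force between the fingers and jar_yellow above 20 N or contact force between the fingers and jar_blue above 20 N).
It fails at once if a jar is shifted more than 15 mm, lifted more than 6 mm or tipped more than 0.2 rad (distance of any of jar_red, jar_yellow, jar_blue, jar_white from where it was at the start of the episode above 0.015 m or height (world z) of any of jar_red, jar_yellow, jar_blue, jar_white above 0.009 m or angle between any of jar_red, jar_yellow, jar_blue, jar_white's own z axis and vertical above 0.2 rad).
It fails at once if another thing on the bench is moved more than 15 mm (distance of any of pliers, pin_vice, silicone_tile, line_spool, hook_tin from where it was at the start of the episode above 0.015 m).
It also fails if it takes over 45 s, if anything falls off the work surface, if the arm or the gripper's body presses on something with over 40 N, if the wrist force passes 120 N, or if a joint passes its speed limit or range.

## Working session

There is one attempt and no reset: what is moved stays moved. The work goes in short steps, Python scripts to look and compute and a tool call to move; the robot and the scene stay as the last step left them, time stands still between calls to the robot, and variables do not carry over. Pictures are saved under pics/ and viewed, at most 10 in all, crops included, and the job is handed in when it is done.

Besides the shell and the picture viewer there is one more tool, called after "Call:" as name(argument=value, ...) on one line, values as JSON. apply_moves: Moves the arm, as the interface text tells. Its arguments: {"type":"object","properties":{"series":{"type":"array","items":{"type":"number"}},"newtons":{"type":"number"}},"required":["series"]}

```bash
mkdir -p pics
cat > h.py <<'E'
import numpy as np, cv2
from cell import get_state, read_camera, sign_off
def cam(n,save=None):
    c=read_camera(n)
    if save: cv2.imwrite('pics/'+save,c['frame'][:,:,::-1])
    return c
def ray(c,u,v,z):
    f=c['frame'].shape[0]/2/np.tan(np.radians(c['fov_y'])/2)
    R=np.array(c['R']);t=np.array(c['t']);o=-R.T@t
    d=R.T@np.array([(u-c['cx'])/f,(v-c['cy'])/f,1])
    return o+d*(z-o[2])/d[2]
def proj(c,X):
    f=c['frame'].shape[0]/2/np.tan(np.radians(c['fov_y'])/2)
    p=np.array(c['R'])@np.array(X)+np.array(c['t']); return p[:2]/p[2]*f+[c['cx'],c['cy']]
E
python3 - <<'E'
from h import *
for n in ['scene','side','wrist']:
    c=cam(n,n+'0.png'); R=np.array(c['R']); print(n,-R.T@c['t'],R[2],c['fov_y'])
print(get_state())
E
```

```text
scene [ 1.32648834 -0.20400231  1.03731255] [-0.61167449  0.22349293 -0.7588842 ] 57.09414765869775
side [ 0.39891925 -1.0363932   0.95028004] [ 0.10369436  0.78413757 -0.61186253] 42.8429681992524
wrist [0.1981629  0.62288399 0.37325796] [ 0.26147322 -0.1179039  -0.95798248] 67.84175325298628
{'time': 0.15, 'qpos': array([-1.25019698,  0.33375873,  0.03987772,  1.46606079, -0.01342216,
        1.34328247, -0.05853883]), 'dq': array([-6.51563752e-05, -3.02625070e-03,  6.72790138e-04, -1.66277021e-03,
        6.32633231e-05,  2.46857015e-03, -3.21372315e-04]), 'joint_efforts': array([ 1.67776845e-03, -6.59039497e+01,  1.36689171e+00, -4.05873728e+01,
        1.69644167e-02,  9.52685194e-03,  1.75551861e-05]), 'eef_pos': array([0.26487562, 0.59343859, 0.40402254]), 'ee_rot': array([ 2.08392063e-01,  9.78045173e-01, -6.13697188e-04, -9.95733019e-05]), 'contact_force': array([-0.47335593,  0.60390624,  0.54125939]), 'ft_torque': array([0.01992595, 0.03599876, 0.04011685]), 'grip_force': 0.0, 'gripper_width': 0.0852996111723414}
```

View pics/scene0.png

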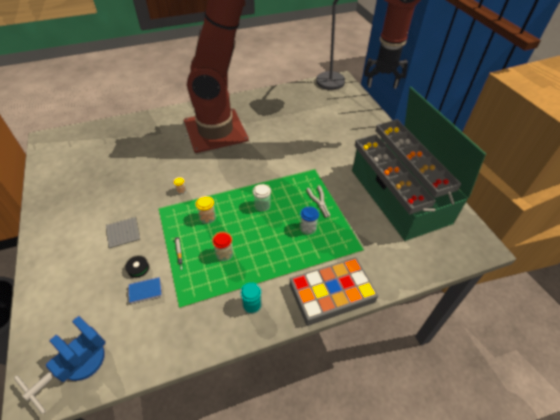

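View pics/side0.png

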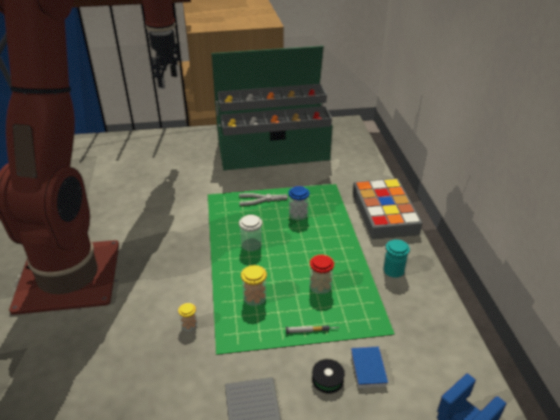

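The jars on the mat, in the scene view, are red (222,242), yellow (205,205), blue (309,217) and white (262,193). There are two yellow candidates. The one at (205,205) stands on the mat and is full size, so it fits. The one at (180,183) is small and off the mat. The turquoise jar at (251,295) is a look-alike and stays untouched.

```bash
cat > m.py <<'E'
from h import *
from scipy.optimize import least_squares
S={'red':((222,242),(321,265)),'yellow':((205,204),(254,275)),'blue':((309,216),(298,193)),'white':((262,192),(250,224)),'smallyellow':((180,183),(187,312))}
def mask(im,k):
    h=cv2.cvtColor(im,cv2.COLOR_RGB2HSV);H,s,v=[h[...,i].astype(int) for i in range(3)]
    if k=='red': return ((H<6)|(H>174))&(s>150)&(v>90)
    if 'yellow' in k: return (H>20)&(H<33)&(s>150)&(v>110)
    if k=='blue': return (H>100)&(H<125)&(s>130)
    return (s<50)&(v>150)
def cen(c,k,p):
    n,l,st,ce=cv2.connectedComponentsWithStats(mask(c['frame'],k).astype(np.uint8))
    i=min(range(1,n),key=lambda i:np.hypot(*(ce[i]-p))+(100 if st[i,4]<40 else 0))
    x,y,w,h,a=st[i]; return np.array([x+w/2-.5,y+h/2-.5]),(w,h,a)
if __name__=='__main__':
    a,b=cam('scene'),cam('side')
    for k,(p,q) in S.items():
        (u,i),(v,j)=cen(a,k,p),cen(b,k,q)
        r=least_squares(lambda X:np.r_[proj(a,X)-u,proj(b,X)-v],[.6,0,.08])
        print(k,u,i,v,j,'tri',r.x.round(4),'res',r.fun.round(1),ray(a,*u,.08)[:2].round(4),ray(b,*v,.08)[:2].round(4))
    f=a['frame'][160:280,150:350]; g=b['frame'][170:330,160:360]
    o=np.hstack([cv2.resize(f,(400,240),interpolation=2),cv2.resize(g,(300,240),interpolation=2)])
    cv2.imwrite('pics/crop1.png',o[:,:,::-1])
E
python3 m.py
```

```text
red [221.5 241. ] (np.int32(16), np.int32(15), np.int32(195)) [321.5 264. ] (np.int32(22), np.int32(17), np.int32(305)) tri [ 0.6241 -0.1244  0.0756] res [ 0.1 -0.3  0.2  0.2] [ 0.6282 -0.1253] [ 0.6227 -0.1284]
yellow [204.5 203. ] (np.int32(18), np.int32(15), np.int32(212)) [253.5 274.5] (np.int32(26), np.int32(20), np.int32(392)) tri [ 0.4596 -0.1397  0.0785] res [-0.   0.1 -0.1 -0.1] [ 0.4606 -0.1396] [ 0.4596 -0.1415]
blue [309. 214.] (np.int32(17), np.int32(13), np.int32(179)) [298.5 192.5] (np.int32(20), np.int32(14), np.int32(205)) tri [0.6172 0.1676 0.0788] res [ 0.1 -0.3  0.2  0.2] [0.619  0.1664] [0.6166 0.167 ]
white [261.5 191. ] (np.int32(16), np.int32(13), np.int32(165)) [250.  221.5] (np.int32(23), np.int32(14), np.int32(232)) tri [0.4704 0.0552 0.0798] res [ 0.1 -0.4  0.2  0.2] [0.4721 0.0542] [0.47  0.056]
smallyellow [178.5 181. ] (np.int32(12), np.int32(9), np.int32(80)) [186.5 310. ] (np.int32(16), np.int32(13), np.int32(178)) tri [ 0.3022 -0.2023  0.0504] res [-0.1  0.4 -0.2 -0.2] [ 0.3313 -0.2016] [ 0.3057 -0.2303]
```

View pics/crop1.png

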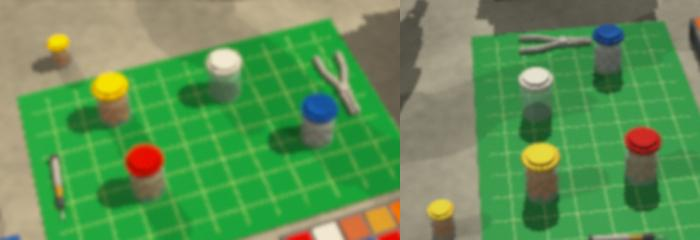

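The crop confirms the choice: the full-size yellow jar on the mat stands at crop pixel (110,95), and the small one is off the mat. Next I'll locate the tackle-box so the path can clear it.

Run:
```python
from h import *
b=cam('side')
for u,v,z in [(222,166,0),(331,160,0),(219,120,.13),(331,120,.13),(215,55,.33),(322,48,.33)]: print(u,v,ray(b,u,v,z).round(3))
from scipy.spatial.transform import Rotation as R
print(R.from_quat(get_state()['ee_rot']).as_matrix().round(3))
```

```text
222 166 [0.413 0.46  0.   ]
331 160 [0.774 0.447 0.   ]
219 120 [0.416 0.533 0.13 ]
331 120 [0.774 0.482 0.13 ]
215 55 [0.419 0.576 0.33 ]
322 48 [0.756 0.586 0.33 ]
[[-0.913  0.408 -0.   ]
 [ 0.408  0.913 -0.   ]
 [-0.    -0.001 -1.   ]]
```

Call:
apply_moves(series=[25,-55,0,0,0,0,1,50,-110,0,0,0,0,1,70,-165,0,0,0,0,1,95,-220,0,0,0,0,1,125,-270,0,0,0,0,1])

```text
time: 0.92
eef_pos: [0.3903, 0.3215, 0.405]
ee_rot: [0.208, 0.978, 0.0, 0.0]
contact_force: [2.0, 0.7, 0.0]
gripper_width: 0.0
grip_force: 0.0
```

Call:
apply_moves(series=[30,-50,0,0,0,0,1,60,-100,0,0,0,0,1,90,-150,0,0,0,0,1,120,-200,0,0,0,0,1,145,-255,0,0,0,0,1])

```text
time: 1.55
eef_pos: [0.5356, 0.0671, 0.4049]
ee_rot: [0.208, 0.978, 0.0, 0.0]
contact_force: [0.8, 0.7, -0.2]
gripper_width: 0.0001
grip_force: 0.0
```

Call:
apply_moves(series=[25,-55,0,0,0,0,1,50,-110,0,0,0,0,1,75,-165,0,0,0,0,1,90,-194,-30,0,0,0,1,90,-194,-70,0,0,0,1])

```text
time: 2.17
eef_pos: [0.6254, -0.1291, 0.3345]
ee_rot: [0.211, 0.978, -0.001, 0.001]
contact_force: [0.7, 1.0, -0.5]
gripper_width: 0.0003
grip_force: 0.0
```

```bash
cat > look.py <<'E'
import sys
from h import *
n=sys.argv[1]; s=get_state(); tip=np.array(s['eef_pos'])-[0,0,.173]; print(tip.round(4),np.array(s['contact_force']).round(2))
w,a,b=cam('wrist'),cam('scene'),cam('side')
print([proj(c,tip).round() for c in (w,a,b)])
def cr(c,r=40):
    u,v=proj(c,tip-[0,0,.03]).astype(int); f=c['frame'][max(v-r,0):v+r,max(u-r,0):u+r]; return cv2.resize(f,(300,300),interpolation=2)
o=np.hstack([cr(a),cr(b)]); 
o=np.hstack([cv2.resize(w['frame'],(400,300)),cv2.resize(o,(400,200))[0:200] if 0 else np.vstack([cv2.resize(cr(a),(300,150)),cv2.resize(cr(b),(300,150))])])
cv2.imwrite('pics/'+n,o[:,:,::-1])
E
python3 look.py red1.png
```

```text
[ 0.6254 -0.1291  0.1615] [ 0.7   0.96 -0.5 ]
[array([284., 266.]), array([217., 224.]), array([324., 238.])]
```

View pics/red1.png

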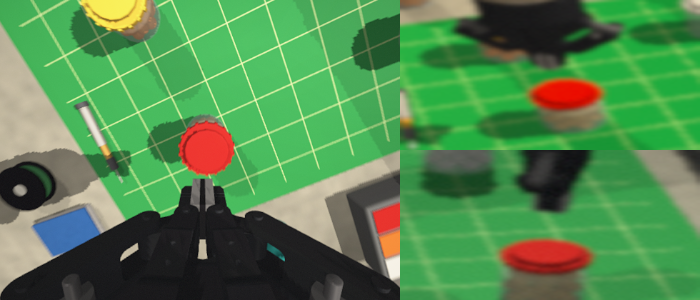

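The wrist view shows the shut fingertips at about (205,185) and the red cap at (207,148) in the panel, just below them. I'll refine the cap position from this view.

```bash
cat > w.py <<'E'
import sys
from m import *
k=sys.argv[1]; c=cam('wrist'); M=mask(c['frame'],k).astype(np.uint8)
n,l,st,ce=cv2.connectedComponentsWithStats(M); i=1+np.argmax(st[1:,4])
cs,_=cv2.findContours((l==i).astype(np.uint8),0,1); e=cv2.fitEllipse(cv2.convexHull(max(cs,key=cv2.contourArea)))
print(st[i],e,ray(c,*e[0],.080)[:2].round(4),ray(c,*e[0],.085)[:2].round(4)); s=get_state(); print(np.array(s['eef_pos']).round(4),np.array(s['contact_force']).round(2))
E
python3 w.py red
```

```text
[ 245  177   79   75 4472] ((284.4930725097656, 214.63577270507812), (75.34624481201172, 79.29646301269531), 93.51403045654297) [ 0.6219 -0.1235] [ 0.6205 -0.1228]
[ 0.625 -0.125  0.335] [-0.57  0.22  1.26]
```

Call:
apply_moves(series=[-2,1,-35,0,0,0,1,-2,1,-60,0,0,0,1,-2,1,-68,0,0,0,1,-2,1,-68,0,0,0,1])

```text
time: 2.88
eef_pos: [0.6234, -0.1242, 0.2681]
ee_rot: [0.208, 0.978, 0.0, 0.001]
contact_force: [-0.1, -0.6, 0.4]
gripper_width: 0.0002
grip_force: 0.0
```

Call:
apply_moves(series=[0,0,-2,0,0,0,1,0,0,-4,0,0,0,1,0,0,-6,0,0,0,1,0,0,-8,0,0,0,1,0,0,-8,0,0,0,1])

```text
time: 3.5
eef_pos: [0.623, -0.1245, 0.2589]
ee_rot: [0.208, 0.978, 0.0, 0.0]
contact_force: [0.2, 1.2, 2.9]
gripper_width: -0.0001
grip_force: 1.6
```

Call:
apply_moves(series=[0,0,-1.5,0,0,0,1,0,0,-3,0,0,0,1,0,0,-4.5,0,0,0,1,0,0,-6,0,0,0,1,0,0,-6,0,0,0,1])

```text
time: 4.12
eef_pos: [0.623, -0.1245, 0.2527]
ee_rot: [0.208, 0.978, -0.0, 0.0]
contact_force: [-0.2, 1.2, 4.3]
gripper_width: 0.0001
grip_force: 1.7
```

Call:
apply_moves(series=[0,0,-1,0,0,0,1,0,0,-2,0,0,0,1,0,0,-2,0,0,0,1])

```text
time: 4.5
eef_pos: [0.623, -0.1245, 0.251]
ee_rot: [0.208, 0.978, 0.0, 0.0]
contact_force: [-0.2, -0.2, 7.0]
gripper_width: 0.0002
grip_force: 3.2
```

Call:
apply_moves(series=[0,0,-1,0,0,0,1,0,0,-1,0,0,0,1])

```text
time: 4.75
eef_pos: [0.6231, -0.1245, 0.2502]
ee_rot: [0.208, 0.978, 0.0, 0.0]
contact_force: [-0.6, 0.8, 8.5]
gripper_width: -0.0001
grip_force: 4.2
```

Force climbed above 8 N at the expected depth, so the cap is on its hard stop. Now lifting and moving to yellow.

Call:
apply_moves(series=[0,0,40,0,0,0,1,-20,-2,85,0,0,0,1,-80,-8,85,0,0,0,1,-140,-14,85,0,0,0,1,-162,-16,85,0,0,0,1])

```text
time: 5.38
eef_pos: [0.4577, -0.1411, 0.3338]
ee_rot: [0.209, 0.978, 0.001, -0.001]
contact_force: [0.5, -0.5, -0.5]
gripper_width: 0.0002
grip_force: 0.0
```

Call:
apply_moves(series=[0,0,0,0,0,0,1,0,0,0,0,0,0,1])

```text
time: 5.62
eef_pos: [0.4616, -0.1401, 0.3347]
ee_rot: [0.208, 0.978, -0.0, 0.0]
contact_force: [-0.2, -0.0, 0.7]
gripper_width: 0.0001
grip_force: 0.0
```

```bash
python3 w.py yellow; python3 m.py|cut -d't' -f2-; python3 look.py yel1.png
```

```text
[ 242  173   80   78 4587] ((281.5274658203125, 211.75848388671875), (77.10172271728516, 79.76713562011719), 95.08545684814453) [ 0.4578 -0.1399] [ 0.4564 -0.1392]
[ 0.4618 -0.1401  0.3346] [ 1.   -0.89  0.16]
32(17), np.int32(15), np.int32(193)) [321.5 266. ] (np.int32(22), np.int32(17), np.int32(305)) tri [ 0.6242 -0.1238  0.069 ] res [ 0. -0.  0.  0.] [ 0.6323 -0.1248] [ 0.6213 -0.1351]
32(18), np.int32(15), np.int32(212)) [253.5 274.5] (np.int32(26), np.int32(20), np.int32(393)) tri [ 0.4596 -0.1397  0.0785] res [-0.   0.1 -0.1 -0.1] [ 0.4606 -0.1396] [ 0.4596 -0.1415]
32(16), np.int32(13), np.int32(177)) [298.5 192.5] (np.int32(20), np.int32(14), np.int32(203)) tri [0.6174 0.1693 0.0779] res [ 0.1 -0.2  0.1  0.1] [0.6196 0.168 ] [0.6166 0.167 ]
e [261.5 191. ] (np.int32(16), np.int32(13), np.int32(159)) [161.5 200. ] (np.int32(120), np.int32(91), np.int32(5223)) tri [0.2699 0.1613 0.0235] res [ 10.2 -32.8  14.2  20.2] [0.4721 0.0542] [0.2375 0.1844]
32(12), np.int32(9), np.int32(80)) [187.  310.5] (np.int32(17), np.int32(14), np.int32(180)) tri [ 0.3029 -0.2029  0.0499] res [-0.2  0.7 -0.3 -0.3] [ 0.3313 -0.2016] [ 0.3068 -0.2319]
[ 0.4617 -0.1402  0.1615] [-0.54 -0.19  0.34]
[array([284., 267.]), array([201., 186.]), array([253., 248.])]
```

View pics/yel1.png

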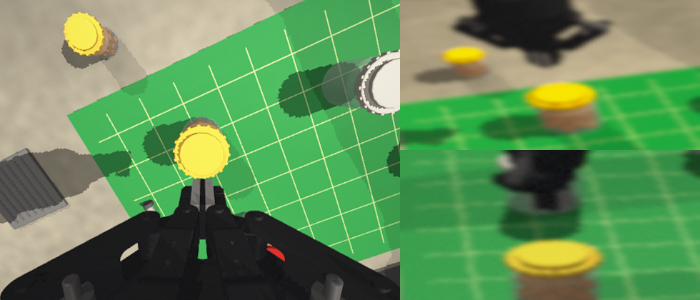

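The full-size yellow cap is at (202,152) in the wrist panel, directly under the fingertips, and the small look-alike is well away at (83,33). The red cap dropped about 7 mm and its jar did not shift.

Call:
apply_moves(series=[-2,0,-35,0,0,0,1,-2,0,-60,0,0,0,1,-2,0,-70,0,0,0,1,-2,0,-72,0,0,0,1,-2,0,-74,0,0,0,1])

```text
time: 6.55
eef_pos: [0.4594, -0.1406, 0.2614]
ee_rot: [0.208, 0.978, 0.0, 0.001]
contact_force: [-0.2, 0.3, -0.9]
gripper_width: -0.0001
grip_force: 0.0
```

Call:
apply_moves(series=[0,0,-1.5,0,0,0,1,0,0,-3,0,0,0,1,0,0,-5,0,0,0,1,0,0,-7,0,0,0,1,0,0,-8,0,0,0,1])

```text
time: 7.18
eef_pos: [0.4592, -0.1405, 0.2528]
ee_rot: [0.208, 0.978, -0.0, 0.0]
contact_force: [2.1, -0.8, 3.9]
gripper_width: -0.0001
grip_force: 1.9
```

Call:
apply_moves(series=[0,0,-1,0,0,0,1,0,0,-2,0,0,0,1,0,0,-2,0,0,0,1])

```text
time: 7.55
eef_pos: [0.4593, -0.1405, 0.251]
ee_rot: [0.208, 0.978, 0.0, 0.001]
contact_force: [2.5, -1.2, 7.0]
gripper_width: -0.0001
grip_force: 3.1
```

Call:
apply_moves(series=[0,0,-1,0,0,0,1,0,0,-1,0,0,0,1])

```text
time: 7.8
eef_pos: [0.4594, -0.1406, 0.2502]
ee_rot: [0.208, 0.978, 0.0, 0.001]
contact_force: [1.0, -0.5, 7.4]
gripper_width: -0.0003
grip_force: 4.1
```

Call:
apply_moves(series=[0,0,40,0,0,0,1,20,0,85,0,0,0,1,70,30,85,0,0,0,1,120,60,85,0,0,0,1,150,110,85,0,0,0,1])

```text
time: 8.43
eef_pos: [0.6101, -0.0305, 0.3337]
ee_rot: [0.21, 0.978, -0.001, -0.001]
contact_force: [0.3, -0.8, -0.2]
gripper_width: -0.0001
grip_force: 0.0
```

Call:
apply_moves(series=[3,60,0,0,0,0,1,6,120,0,0,0,0,1,8,175,0,0,0,0,1,8,198,0,0,0,0,1,8,198,0,0,0,0,1])

```text
time: 9.05
eef_pos: [0.6163, 0.1693, 0.3336]
ee_rot: [0.207, 0.978, -0.001, -0.001]
contact_force: [-0.0, -1.1, 0.5]
gripper_width: 0.0001
grip_force: 0.0
```

```bash
python3 w.py blue; python3 m.py|cut -d't' -f2-|head -2; python3 look.py blue1.png
```

```text
[ 243  179   79   73 4391] ((281.7763977050781, 216.5319366455078), (75.36251831054688, 79.1305923461914), 90.11896514892578) [0.615  0.1681] [0.6136 0.1688]
[0.6167 0.1669 0.334 ] [ 1.15 -0.81 -0.17]
32(17), np.int32(15), np.int32(211)) [321.5 266. ] (np.int32(22), np.int32(17), np.int32(305)) tri [ 0.6242 -0.1238  0.069 ] res [ 0. -0.  0.  0.] [ 0.6323 -0.1248] [ 0.6213 -0.1351]
32(18), np.int32(14), np.int32(199)) [253. 277.] (np.int32(25), np.int32(19), np.int32(370)) tri [ 0.4584 -0.1402  0.0707] res [ 0.  -0.1  0.   0. ] [ 0.467 -0.141] [ 0.4577 -0.1495]
[0.6171 0.165  0.1615] [ 0.79 -1.39  0.1 ]
[array([284., 267.]), array([310., 197.]), array([299., 168.])]
```

View pics/blue1.png

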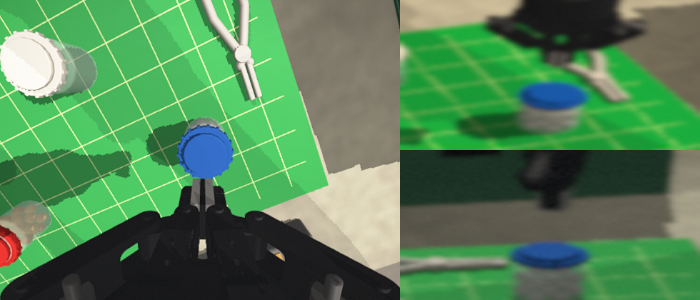

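The blue cap is at (205,152) in the wrist panel, under the fingertips. The yellow cap dropped about 8 mm and its jar stayed put.

Call:
apply_moves(series=[-1,2,-35,0,0,0,1,-1,2,-60,0,0,0,1,-1,2,-70,0,0,0,1,-1,2,-72,0,0,0,1,-1,2,-74,0,0,0,1])

```text
time: 9.98
eef_pos: [0.6164, 0.1693, 0.2618]
ee_rot: [0.209, 0.978, 0.0, 0.001]
contact_force: [-1.3, 0.3, -0.2]
gripper_width: -0.0
grip_force: 0.0
```

Call:
apply_moves(series=[0,0,-1.5,0,0,0,1,0,0,-3,0,0,0,1,0,0,-5,0,0,0,1,0,0,-7,0,0,0,1,0,0,-8,0,0,0,1])

```text
time: 10.6
eef_pos: [0.6162, 0.1696, 0.2528]
ee_rot: [0.208, 0.978, 0.0, 0.0]
contact_force: [2.4, -0.1, 3.8]
gripper_width: 0.0001
grip_force: 1.9
```

Call:
apply_moves(series=[0,0,-1,0,0,0,1,0,0,-2,0,0,0,1,0,0,-2,0,0,0,1])

```text
time: 10.98
eef_pos: [0.6163, 0.1695, 0.2511]
ee_rot: [0.208, 0.978, 0.0, 0.0]
contact_force: [2.0, -0.4, 6.5]
gripper_width: -0.0003
grip_force: 3.1
```

Call:
apply_moves(series=[0,0,-1,0,0,0,1,0,0,-1,0,0,0,1])

```text
time: 11.22
eef_pos: [0.6163, 0.1695, 0.2504]
ee_rot: [0.208, 0.978, 0.0, 0.001]
contact_force: [2.0, -1.3, 7.8]
gripper_width: 0.0001
grip_force: 4.0
```

Call:
apply_moves(series=[0,0,40,0,0,0,1,0,0,90,0,0,0,1,0,0,140,0,0,0,1,0,0,160,0,0,0,1,0,0,160,0,0,0,1])

```text
time: 11.85
eef_pos: [0.6159, 0.1696, 0.4105]
ee_rot: [0.208, 0.978, 0.001, 0.0]
contact_force: [0.6, -0.0, -0.5]
gripper_width: -0.0001
grip_force: 0.0
```

```bash
python3 m.py|cut -d't' -f2-; python3 -c "
from h import *
cam('side','end.png')"
```

```text
32(17), np.int32(15), np.int32(213)) [321.5 266. ] (np.int32(22), np.int32(17), np.int32(303)) tri [ 0.6242 -0.1238  0.069 ] res [ 0. -0.  0.  0.] [ 0.6323 -0.1248] [ 0.6213 -0.1351]
32(18), np.int32(14), np.int32(205)) [253.  277.5] (np.int32(25), np.int32(20), np.int32(380)) tri [ 0.4581 -0.1405  0.0697] res [-0.   0.1 -0.  -0. ] [ 0.467 -0.141] [ 0.4575 -0.1511]
32(16), np.int32(13), np.int32(172)) [298.5 195. ] (np.int32(20), np.int32(13), np.int32(197)) tri [0.6169 0.1696 0.0701] res [-0.1  0.2 -0.1 -0.2] [0.6234 0.1663] [0.6147 0.1552]
e [261.5 191. ] (np.int32(16), np.int32(13), np.int32(165)) [250.  221.5] (np.int32(23), np.int32(14), np.int32(226)) tri [0.4704 0.0552 0.0798] res [ 0.1 -0.4  0.2  0.2] [0.4721 0.0542] [0.47  0.056]
32(12), np.int32(9), np.int32(79)) [186.5 310.5] (np.int32(16), np.int32(14), np.int32(179)) tri [ 0.3019 -0.2027  0.0495] res [-0.2  0.5 -0.2 -0.3] [ 0.3313 -0.2016] [ 0.3057 -0.2317]
```

View pics/end.png

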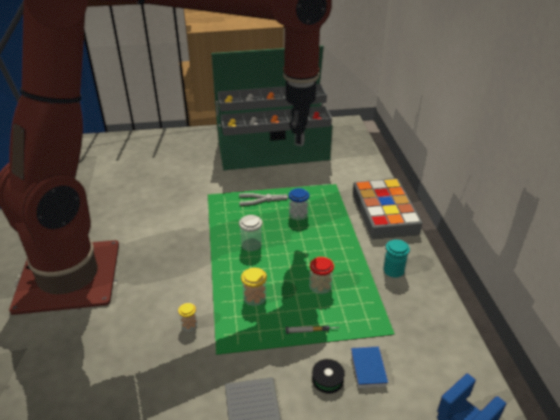

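The red (321,266), yellow (253,277) and blue (298,195) caps are all down, and their jars are upright and in place. White (250,221) hasn't changed, and the gripper is clear of everything.

```bash
python3 -c "
from h import *
print(sign_off())"
```

```text
the job is handed in; nothing more can be done
None
```

I pressed the red, yellow and blue caps home in that order, each at under 9 N; the final images show the white jar and everything else in place, and the job is handed in (the sign-off gave no verdict).

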